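# Second weight on the load arm

## Task

The shear test is to run at double load. Take the spare large steel weight from the bench (the one shaped like the weight already hanging on the stand's arm, not the small one) and hang it by its window on the free outer part of that arm, with the arm passing through the window. Leave the first weight hanging where it is, and do not move the small weight.

Things in the scene. Friction and masses are not known exactly. Their poses are not given: they have to be found in the camera images.
- load_stand: Fixed stand: grey base plate 105 x 100 x 12 mm, upright post 172 mm high, level round steel arm 8 mm thick, centre line 160 mm above the base's underside. Origin: on the post's axis, at the underside; z up. The arm runs from the post along the stand's -x (roughly toward the robot) for 145 mm; then its end turns up at 45 degrees, to 161 mm from the post's axis and 176 mm up.
- free_part (a point): Point on top of the arm in the middle of its free outer part, 105 mm from the post's axis, 164 mm above the stand's origin: a good place for the second weight. Same axes as the stand.
- hung_weight: Weight already hanging on the arm, loose, 33 to 43 mm from the post's axis. Steel disc 46 mm across, 28 mm high, with an upright strap on top (in the body's yz plane, 8 mm thick, 42 mm wide along y) up to 112 mm over the underside. Window in the strap: 30 mm wide, from 36 to 84 mm up; above it a solid tab. About 0.3 kg. Origin: centre of the underside; z up, x through the window. 
- hung_weight_eye (a point): Peak of the hanging weight's window, 84 mm above its underside; it rests on the arm, about 4.5 mm above the arm's centre line.
- spare_weight: The weight to hang, upright on the bench. Steel disc 46 mm across, 28 mm high, with an upright strap on top (in the body's yz plane, 8 mm thick, 42 mm wide along y) up to 112 mm over the underside. Window in the strap: 30 mm wide, from 36 to 84 mm up; above it a solid tab. About 0.3 kg. Origin: centre of the underside; z up, x through the window. Same after a half turn.
- spare_weight_eye (a point): Peak of the spare weight's window, 84 mm above its underside, in mid strap; the window's roof slopes from it to 76 mm at the sides. When hung it rests about 4.5 mm above the arm's centre line. The solid tab above it, 28 mm high, can be gripped from above by its two narrow edges, 42 mm apart along y.
- small_weight: A smaller weight of like shape that stands on the bench and must stay: disc 32 mm across, strap 30 mm wide, 85 mm high in all. Origin: centre of the underside.
There are look-alikes about, which are no part of the job. What is shaped like the spare_weight but turquoise is not meant.

How it is judged:
By the outcome, as a careful person would: the job done as asked, in the order asked, and still so for the second after the job is handed in, with the robot touching nothing.
It also fails if it takes over 35 s, if anything falls off the work surface, if the arm or the gripper's body presses on something with over 40 N, if the wrist force passes 120 N, or if a joint passes its speed limit or range.

## Robot

A 7-joint arm with a two-finger parallel gripper is mounted at the origin on a cart in front of the work surface, level with it; the furniture and walls round the work are solid. World frame = base frame: x ahead of the robot, y to its left, z up, the work surface at z = 0. Lengths are in m, angles in degrees, forces in N, time in s.
With the tool pointing down it reaches from about 0.425 to 0.875 m from the base axis. Payload 4.7 kg.
Tool frame: the origin (TCP) lies at the very end of the fingers, on their centre line; the grasp point (between the pads) lies behind it (env.pinch_z is the z of the grasp point in the tool frame, in m); z points along the fingers, y is the direction in which the jaws open and shut (so a half turn about z gives the same grasp; the last joint's range is limited). The gripper opens to 87 mm and grips with 3 to 60 N. Pads are 19 mm wide; open, the fingers measure 117 mm over their backs; the gripper's body (75 mm by 190 mm) begins 51 mm behind the grasp point.
Start: joints at [65.896, 18.392, -4.016, 83.108, 1.295, 78.541, -3.26], TCP at [0.274, -0.59, 0.223] pointing down, gripper open.
Joint ranges: [-163.93, 163.93], [-17.29, 119.83], [-79.2, 71.16], [3.27, 140.29], [-89.18, 269.18], [5.43, 117.66], [-154.24, 154.24]. Speed limits (degrees/s): [147.25, 147.25, 180, 180, 180, 180, 180].

## Interface

Orientations are given as [roll, pitch, yaw] about the fixed x, y, z axes, in that order (R = Rz(yaw) Ry(pitch) Rx(roll)).
In Python, from cell import readout, read_camera, env gives the robot as it stands. The module is installed in compiled form; this text tells all that it offers.
- The arm moves only by the tool servo_tool, never from a script. Its argument "plan" is a list that holds one entry, the list of rows, each a list of 5 numbers: the finger opening in m, from 0 to 0.087, then the shift along the tool's x, y, z in m, then the turn about the tool's z in rad. In form: [[[jaw, x, y, z, yaw], ...]]. A call has 1 to 12 rows; each row is the pose to reach, as a shift and turn from the pose measured when the call began, along the tool's axes at that moment; what a row does not reach only later rows make up. A row lasts 1/12 s, in which the tool goes at most 41.7 mm and 7.16 degrees, less where a joint would pass 70% of its speed; a pose out of reach is approached as far as the arm can. A call with a gripper value outside its range is refused whole. The fingers move at their own pace and stop on an object; "force" is the grip in N (left out, the last holds). Time passes only in rows, so rows that repeat a pose let the fingers close. It gives the time, the measured TCP pose, the force and the opening at its end, in the units of the state.
- readout.get_obs(): the state, without advancing time (a new reading comes with each control period).
- read_camera(name): name is "scene" or "top"; returns a dict with "image" (400x640x3 uint8, red, green, blue), "range_z" (400x640 float32, m along the optical axis (not along the pixel's ray), 0 where there is no reading), "mtx" (3x3 intrinsics, pixels), "camera_from_world" (4x4, takes a point from world to camera coordinates). Camera axes: x right, y up, looking along -z (the intrinsics and any distortion apply to the point x, -y, -z); pixel columns grow to the right and rows downward; lengths in m; the calibration is good to about 2 mm. A picture is of the moment at which its call begins.
- env.sign_off(): hands the job in, once; it reports no verdict.
The state is a dict: "time_s": time; "qpos": joint angles; "joint_velocities": joint speeds; "effort": joint torques, N m; "tool_pos": TCP position; "tool_rot": TCP orientation; "force": force on the tool from outside, world axes, zero at the start; "wrist_torque": the same for the moment, N m; "grip_width": finger opening in m.
Only numpy, scipy, OpenCV 4.12 (cv2) and the standard library are available. Lean on these libraries where they do the work, as an engineer would, in place of code of your own. Each camera call takes 0.05 s, during which the arm holds its last target. There are 200 camera calls.

## Working session

There is one attempt and no reset: what is moved stays moved. The work goes in short steps, Python scripts to look and compute and a tool call to move; the robot and the scene stay as the last step left them, time stands still between calls to the robot, and variables do not carry over. Pictures are saved under pics/ and viewed, about 8 in all and at most 12, crops included, and the job is handed in when it is done.

Besides the shell and the picture viewer there is one more tool, called in YAML: its name, and indented under it one key for each argument. servo_tool: Moves the arm, as the interface text tells. Its arguments: {"type":"object","properties":{"plan":{"type":"array"},"force":{"type":"number"}},"required":["plan"]}

```bash
mkdir -p pics
cat > h.py <<'E'
import numpy as np, cv2
from cell import readout, read_camera, env
def snap(n):
    d=read_camera(n); return d
def save(d,f,crop=None,s=1):
    im=d["image"][:,:,::-1]
    if crop: r0,r1,c0,c1=crop; im=im[r0:r1,c0:c1]
    cv2.imwrite("pics/"+f,cv2.resize(im,None,fx=s,fy=s,interpolation=cv2.INTER_CUBIC))
def world(d,u,v,z=None):
    K=d["mtx"];z=d["range_z"][v,u] if z is None else z
    p=np.array([(u-K[0,2])/K[0,0]*z,-(v-K[1,2])/K[1,1]*z,-z,1])
    return (np.linalg.inv(d["camera_from_world"])@p)[:3]
def cloud(d):
    K=d["mtx"];Z=d["range_z"];v,u=np.indices(Z.shape)
    P=np.stack([(u-K[0,2])/K[0,0]*Z,-(v-K[1,2])/K[1,1]*Z,-Z,np.ones_like(Z)],-1)
    W=(P@np.linalg.inv(d["camera_from_world"]).T)[...,:3]; W[Z==0]=np.nan
    return W
def proj(d,p):
    q=d["camera_from_world"]@np.r_[p,1]; K=d["mtx"]
    return K[0,2]+K[0,0]*q[0]/-q[2], K[1,2]+K[1,1]*-q[1]/-q[2]
E
python3 - <<'E'
from h import *
for n in("scene","top"):
    d=snap(n);save(d,n+"0.png");print(n,d["mtx"].round(1).tolist(),np.linalg.inv(d["camera_from_world"]).round(3).tolist(), [k for k in d])
o=readout.get_obs();print(o,env.pinch_z)
E
```

```text
scene [[408.2, 0.0, 320.6], [0.0, 408.2, 201.3], [0.0, 0.0, 1.0]] [[-0.876, 0.354, -0.329, 0.229], [-0.483, -0.615, 0.624, 0.33], [0.018, 0.705, 0.709, 0.774], [0.0, 0.0, 0.0, 1.0]] ['image', 'range_z', 'mtx', 'camera_from_world']
top [[387.3, 0.0, 322.7], [0.0, 387.3, 203.6], [0.0, 0.0, 1.0]] [[-0.084, 0.975, -0.205, 0.327], [-0.996, -0.083, 0.012, -0.242], [-0.005, 0.205, 0.979, 1.106], [0.0, 0.0, 0.0, 1.0]] ['image', 'range_z', 'mtx', 'camera_from_world']
{'time_s': 0.1, 'qpos': array([65.89658836, 18.43451014, -4.01649565, 83.16750554,  1.29396109,
       78.5406772 , -3.26039051]), 'joint_velocities': array([ 0.12736582, -0.06389087,  0.05040313, -0.20168252,  0.03007672,
        0.03268905,  0.05063745]), 'effort': array([-2.69969260e-04, -4.92570555e+01, -4.05662460e-01, -3.13398814e+01,
       -6.41150982e-02,  3.95710382e-02,  9.64681817e-05]), 'tool_pos': array([ 0.27355304, -0.58909261,  0.221578  ]), 'tool_rot': array([-1.79902485e+02,  4.11387557e-03,  2.49133178e+01]), 'force': array([-0.62352886,  0.08314697,  0.54108925]), 'wrist_torque': array([ 0.00973343, -0.01727398, -0.01140786]), 'grip_width': 0.08689685980964476} -0.0187
```

View pics/scene0.png

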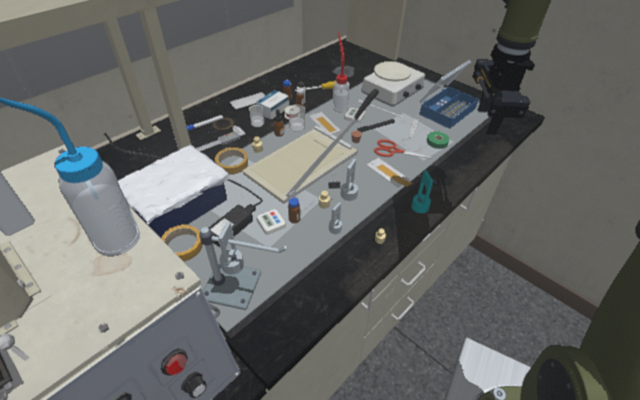

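View pics/top0.png

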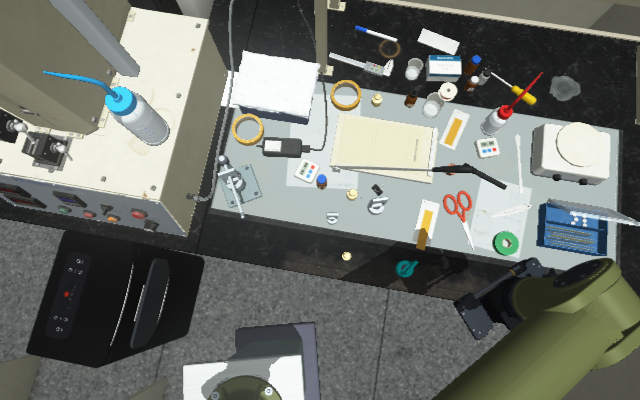

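Scene image candidates: (349,180) large grey, (336,218) smaller grey and (423,190) turquoise. The large grey one fits the spare weight. The stand is at (225,275), with its arm end at (284,248). I'll enlarge this area and measure it.

Run:
```python
from h import *
d=snap("scene");save(d,"sc1.png",(150,310,190,450),3)
t=snap("top");save(t,"top1.png",(140,260,190,430),3)
np.savez("c.npz",s=cloud(d),t=cloud(t))
for n,c,dd in(("s",cloud(d),d),("t",cloud(t),t)):
    for nm,lo,hi in (("all",.03,.30),):
        m=(c[...,2]>lo)&(c[...,2]<hi)&(c[...,0]>.3)&(c[...,0]<.75)&(c[...,1]>-.3)&(c[...,1]<.35)
        k,l,st,ce=cv2.connectedComponentsWithStats(m.astype(np.uint8))
        for i in range(1,k):
            if st[i,4]>25:
                p=c[l==i];print(n,st[i].tolist(),"min",p.min(0).round(3),"max",p.max(0).round(3))
```

```text
s [285, 191, 16, 27, 258] min [ 0.598 -0.3    0.03 ] max [ 0.658 -0.238  0.077]
s [329, 202, 13, 27, 217] min [ 0.493 -0.291  0.03 ] max [ 0.522 -0.259  0.095]
s [199, 204, 88, 80, 2194] min [ 0.501 -0.227  0.03 ] max [0.75  0.004 0.202]
s [0, 207, 240, 193, 31143] min [0.49 0.05 0.03] max [0.75 0.35 0.3 ]
t [46, 112, 170, 125, 13864] min [0.492 0.047 0.03 ] max [0.75 0.35 0.3 ]
t [262, 139, 49, 17, 623] min [ 0.702 -0.232  0.03 ] max [ 0.75  -0.092  0.049]
t [217, 155, 27, 63, 613] min [ 0.504 -0.058  0.03 ] max [ 0.67  -0.001  0.204]
t [331, 162, 5, 9, 27] min [ 0.648 -0.299  0.03 ] max [ 0.673 -0.288  0.055]
t [316, 174, 11, 14, 120] min [ 0.6   -0.27   0.032] max [ 0.627 -0.241  0.08 ]
t [326, 213, 12, 11, 98] min [ 0.494 -0.29   0.03 ] max [ 0.513 -0.261  0.098]
```

View pics/sc1.png

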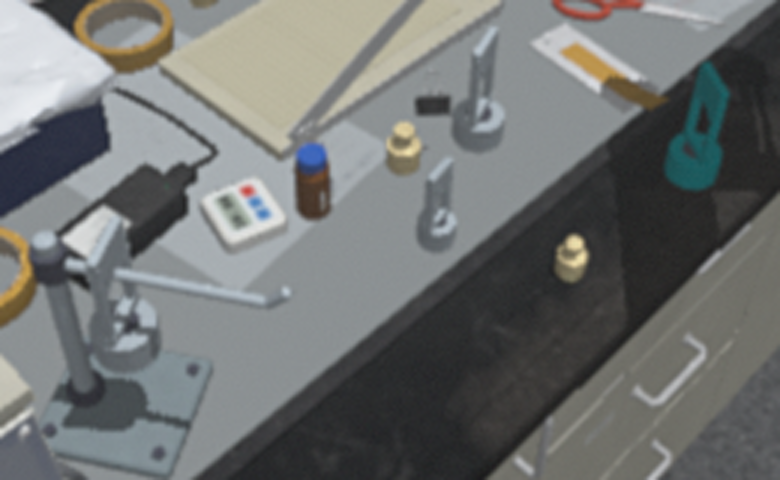

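View pics/top1.png

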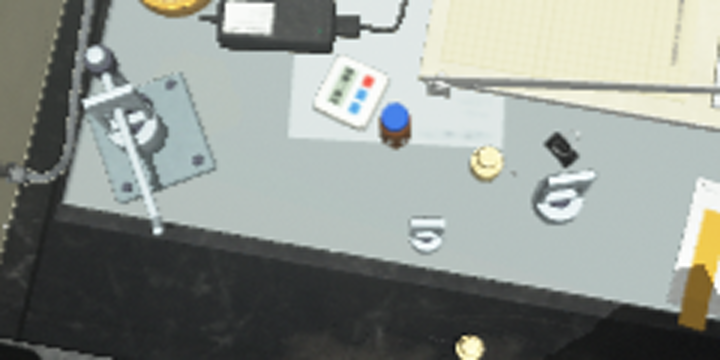

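The crops confirm it. The spare is the larger grey one: its tab top is at about (352,162) in scene and (380,200) in top. The small grey one at (333,220) must stay, and the turquoise one is a decoy. Next I need metric fits for the arm line, the spare's strap and the obstacle heights.

Run:
```python
from h import *
z=np.load("c.npz")
def line(p):
    c=np.median(p[:,:2],0);vx,vy,x0,y0=cv2.fitLine(p[:,:2].astype(np.float32),cv2.DIST_HUBER,0,.001,.001).ravel()
    s=(p[:,:2]-[x0,y0])@[vx,vy]
    return (x0,y0),np.degrees(np.arctan2(vy,vx)),np.percentile(s,[1,99])
for n in"st":
    c=z[n];X,Y,Z=c[...,0],c[...,1],c[...,2]
    b=(X>.3)&(X<.75)&(Y<-.05)&(Y>-.6)
    # spare
    m=(X>.5)&(X<.66)&(Y>-.45)&(Y<-.3)&(Z>.03)&(Z<.14)
    p=c[m];print(n,"spare ext",len(p),np.percentile(p,[1,50,99],axis=0).round(3).tolist())
    q=p[p[:,2]>.088];print(" tab",len(q),q.mean(0).round(4),line(q),np.percentile(q[:,2],[5,95]))
    m=(X>.47)&(X<.68)&(Y>-.1)&(Y<.03)&(Z>.145)&(Z<.185)
    # post top, arm
    q=c[(X>.63)&(X<.70)&(Y>-.03)&(Y<.03)&(Z>.165)&(Z<.178)];print(" post",len(q),q.mean(0) if len(q) else 0)
    q=c[(X>.505)&(X<.60)&(Y>-.1)&(Y<.03)&(Z>.145)&(Z<.22)];print(" arm",len(q),line(q),q.min(0),q.max(0),np.percentile(q[:,2],[5,50,95]))
    q=c[(X>.5)&(X<.70)&(Y>-.12)&(Y<.03)&(Z>.18)&(Z<.22)];print(" hungtab",len(q),line(q) if len(q)>5 else 0,q.mean(0),q.max(0))
    q=c[(X>.5)&(X<.70)&(Y>-.3)&(Y<-.1)&(Z>-.02)&(Z<.02)];print(" bench z",np.median(q[:,2]))
    q=c[(X>.3)&(X<.8)&(Y>.03)&(Y<.3)&(Z>.05)];print(" cabinet",np.percentile(q,[1,50,99],axis=0).round(3).tolist())
    for x in(.5,.55,.6,.65,.7):
        q=c[(abs(X-x)<.012)&(Y>.02)&(Y<.3)&(Z>.12)];print("   x",x,"miny",q[:,1].min() if len(q) else 0,q[:,2].max() if len(q) else 0)
```

```text
s spare ext 810 [[0.513, -0.446, 0.031], [0.575, -0.385, 0.061], [0.651, -0.303, 0.12]]
 tab 223 [ 0.5788 -0.4092  0.1049] ((np.float32(0.55737036), np.float32(-0.40336058)), np.float32(-18.256422), array([-0.03483237,  0.06848162])) [0.0901651 0.1199821]
 post 85 [ 0.64540274 -0.0066027   0.17195   ]
 arm 217 ((np.float32(0.54328305), np.float32(-0.040890004)), np.float32(16.290493), array([-0.03849693,  0.0564015 ])) [ 0.50552505 -0.05680459  0.16351763] [ 0.59922918 -0.02227117  0.18242697] [0.16643706 0.17058748 0.17609262]
 hungtab 255 ((np.float32(0.61875427), np.float32(-0.017709145)), np.float32(16.676247), array([-0.12138778,  0.04300722])) [ 0.61875429 -0.01770914  0.19116416] [ 6.65653287e-01 -4.60971579e-04  2.02271588e-01]
 bench z 0.006960003028252282
 cabinet [[0.505, 0.09, 0.068], [0.633, 0.19, 0.266], [0.79, 0.297, 0.502]]
   x 0.5 miny 0.1253895535184299 0.13103093005213606
   x 0.55 miny 0.10704979199160033 0.2705213855882608
   x 0.6 miny 0.09441385214686024 0.2727598583763342
   x 0.65 miny 0.08130177839377328 0.2693805760105985
   x 0.7 miny 0.06808608132678157 
[... 388 characters left out ...]
2(16.66082), array([-0.04843603,  0.04754742])) [ 0.50655193 -0.05791006  0.16505667] [ 0.5989226  -0.02432539  0.18412237] [0.16752888 0.17151896 0.17993218]
 hungtab 165 ((np.float32(0.6233094), np.float32(-0.021501817)), np.float32(16.179144), array([-0.1222383 ,  0.04187719])) [ 0.62330939 -0.02150182  0.19162259] [ 0.66569879 -0.00143146  0.20390005]
 bench z 0.007881177850487031
 cabinet [[0.514, 0.052, 0.061], [0.694, 0.194, 0.268], [0.798, 0.296, 0.553]]
   x 0.5 miny 0 0
   x 0.55 miny 0.10540909566111442 0.2719544740519242
   x 0.6 miny 0.09304854561669687 0.27397923426829285
   x 0.65 miny 0.07846145119270112 0.27142887509081126
   x 0.7 miny 0.06641457816759602 0.5566741999015772
```

Run:
```python
from h import *
z=np.load("c.npz")
for n in"st":
    c=z[n];X,Y,Z=c[...,0],c[...,1],c[...,2]
    m=((X>.45)&(X<.7)&(Y>-.5)&(Y<-.3)&(Z>.022)&(Z<.14)).astype(np.uint8)
    k,l,st,ce=cv2.connectedComponentsWithStats(m)
    for i in range(1,k):
        if st[i,4]<15: continue
        p=c[l==i];print(n,st[i].tolist(),p.min(0).round(3),p.max(0).round(3))
        for lo,hi in((.1,.13),(.022,.04)):
            q=p[(p[:,2]>lo)&(p[:,2]<hi)]
            if len(q)>10:
                (r)=cv2.minAreaRect(q[:,:2].astype(np.float32)*1000);f=cv2.fitLine(q[:,:2].astype(np.float32),cv2.DIST_HUBER,0,.001,.001).ravel()
                print("   ",lo,len(q),q.mean(0).round(4),r,np.degrees(np.arctan2(f[1],f[0])).round(1))
    q=c[(X>.63)&(X<.70)&(Y>-.03)&(Y<.03)&(Z>.172)&(Z<.187)];print(n,"post",len(q),q.min(0),q.max(0),cv2.minEnclosingCircle(q[:,:2].astype(np.float32)))
    q=c[(X>.45)&(X<.53)&(Y>-.1)&(Y<-.03)&(Z>.13)];print(n,"tip",q[q[:,0].argmin()],q[q[:,2].argmax()])
```

```text
s [276, 129, 70, 69, 1395] [ 0.598 -0.5    0.022] [ 0.7   -0.3    0.139]
    0.1 127 [ 0.6124 -0.4516  0.114 ] ((614.0891723632812, -448.32867431640625), (105.0422134399414, 6.412546157836914), 74.33031463623047) 75.4
    0.022 960 [ 0.6617 -0.41    0.0276] ((652.8867797851562, -400.4344177246094), (200.3455047607422, 95.49498748779297), 89.25431060791016) 73.1
s [341, 159, 17, 39, 374] [ 0.509 -0.425  0.022] [ 0.554 -0.377  0.122]
    0.1 76 [ 0.5304 -0.398   0.1138] ((531.5387573242188, -401.05267333984375), (8.224503517150879, 42.49357223510742), 4.60321569442749) -88.6
    0.022 171 [ 0.5281 -0.3953  0.033 ] ((531.0885009765625, -401.0735168457031), (43.28016662597656, 45.51610565185547), 25.979358673095703) 33.3
s [329, 177, 8, 6, 16] [ 0.572 -0.427  0.023] [ 0.594 -0.402  0.044]
    0.022 13 [ 0.5873 -0.4134  0.028 ] ((587.5045776367188, -413.99407958984375), (14.21462631225586, 24.69698715209961), 2.3528647422790527) 59.8
s [319, 191, 11, 14, 124] [ 0.557 -0.352  0.022] [ 0.587 -0.323  0.053]
    0.022 85 [ 0.5695 -0.3328  0.0315] ((571.071044921875, -335.5513610839844), (26.3
[... 784 characters left out ...]
12, -339.1012878417969), (26.08135223388672, 28.978683471679688), 85.52073669433594) 62.8
t [368, 197, 20, 18, 246] [ 0.512 -0.425  0.022] [ 0.557 -0.382  0.124]
    0.1 67 [ 0.533  -0.4027  0.1167] ((534.011474609375, -403.79071044921875), (8.460524559020996, 41.46307373046875), 4.823971271514893) -86.6
    0.022 104 [ 0.5249 -0.4016  0.0356] ((530.5194702148438, -399.6974182128906), (43.94467544555664, 34.98250961303711), 41.335540771484375) 83.3
t post 53 [ 0.63420288 -0.02299126  0.17200924] [ 6.65698786e-01 -6.55174383e-04  1.86908288e-01] ((0.6500646471977234, -0.010654420591890812), 0.017078865319490433)
t tip [ 0.50423002 -0.05578293  0.1829187 ] [ 0.50890978 -0.05622826  0.18412237]
```

Positions measured so far:
- **Bench mat:** z = 7.5 mm.
- **Spare weight:** at (0.5325, -0.4025), body yaw 4.7°. The tab measured 42 x 8.3 mm and its top is at about 0.12 m, which matches the given sizes.
- **Arm:** points at 16.5°, top at z = 0.1715 m (expected 0.1715).
- **Free point:** about (0.555, -0.0395).

I'll move above the spare now.

servo_tool:
  plan:
    - [[0.087, 0.04, -0.008, 0.0, 0.05], [0.087, 0.08, -0.016, 0.004, 0.1], [0.087, 0.12, -0.024, 0.008, 0.15], [0.087, 0.16, -0.032, 0.012, 0.2], [0.087, 0.2, -0.04, 0.016, 0.25], [0.087, 0.24, -0.047, 0.02, 0.3], [0.087, 0.275, -0.054, 0.022, 0.353], [0.087, 0.3, -0.058, 0.022, 0.353], [0.087, 0.314, -0.061, 0.022, 0.353], [0.087, 0.314, -0.061, 0.022, 0.353], [0.087, 0.314, -0.061, 0.022, 0.353], [0.087, 0.314, -0.061, 0.022, 0.353]]

```text
time_s: 1.2
tool_pos: [0.5304, -0.4042, 0.1999]
tool_rot: [180.0, 0.1, 4.5]
force: [0.3, 0.2, 0.5]
grip_width: 0.0869
```

servo_tool:
  plan:
    - [[0.087, 0.002, -0.0015, 0.03, 0], [0.087, 0.002, -0.0015, 0.06, 0], [0.087, 0.002, -0.0015, 0.085, 0], [0.087, 0.002, -0.0015, 0.1, 0], [0.087, 0.002, -0.0015, 0.108, 0], [0.087, 0.002, -0.0015, 0.111, 0], [0.087, 0.002, -0.0015, 0.111, 0], [0.06, 0.002, -0.0015, 0.111, 0], [0.05, 0.002, -0.0015, 0.111, 0], [0.03, 0.002, -0.0015, 0.111, 0], [0.03, 0.002, -0.0015, 0.111, 0], [0.03, 0.002, -0.0015, 0.111, 0]]
  force: 30

```text
time_s: 2.2
tool_pos: [0.5323, -0.4028, 0.0895]
tool_rot: [179.9, 0.1, 4.5]
force: [0.1, 0.2, -0.3]
grip_width: 0.0614
```

servo_tool:
  plan:
    - [[0.03, 0, 0, 0, 0], [0.03, 0, 0, 0, 0], [0.03, 0, 0, 0, 0], [0.03, 0, 0, 0, 0], [0.03, 0, 0, 0, 0], [0.03, 0, 0, 0, 0]]
  force: 30

```text
time_s: 2.7
tool_pos: [0.5325, -0.4029, 0.0897]
tool_rot: [179.9, 0.1, 4.5]
force: [0.9, -0.4, 0.1]
grip_width: 0.0415
```

Gripped at 41.5 mm, which fits the 42 mm strap. Lifting.

servo_tool:
  plan:
    - [[0.03, 0, 0, -0.01, 0], [0.03, 0, 0, -0.03, 0], [0.03, 0, 0, -0.06, 0], [0.03, 0, 0, -0.09, 0], [0.03, 0, 0, -0.115, 0], [0.03, 0, 0, -0.127, 0], [0.03, 0, 0, -0.133, 0], [0.03, 0, 0, -0.133, 0], [0.03, 0, 0, -0.133, 0]]

```text
time_s: 3.45
tool_pos: [0.5319, -0.4023, 0.221]
tool_rot: [-180.0, 0.2, 4.5]
force: [0.5, 0.9, -2.7]
grip_width: 0.0415
```

servo_tool:
  plan:
    - [[0.03, -0.002, -0.012, 0, 0], [0.03, -0.005, -0.04, 0, -0.03], [0.03, -0.01, -0.075, 0, -0.06], [0.03, -0.015, -0.11, 0, -0.09], [0.03, -0.02, -0.146, 0, -0.12], [0.03, -0.025, -0.182, 0, -0.15], [0.03, -0.03, -0.218, 0, -0.18], [0.03, -0.034, -0.253, 0, -0.209], [0.03, -0.039, -0.286, 0, -0.209], [0.03, -0.043, -0.314, 0, -0.209], [0.03, -0.045, -0.332, 0, -0.209], [0.03, -0.046, -0.339, 0, -0.209]]

```text
time_s: 4.45
tool_pos: [0.4577, -0.0642, 0.2195]
tool_rot: [-179.8, 0.3, 16.7]
force: [0.8, 0.2, -3.4]
grip_width: 0.0415
```

```bash
cat > look.py <<'E'
import sys
from h import *
o=readout.get_obs();print(o["time_s"],o["tool_pos"],o["tool_rot"],o["force"])
d=snap("scene");save(d,"sc%s.png"%sys.argv[1],(170,330,180,380),4)
t=snap("top")
for n,dd in(("s",d),("t",t)):
    c=cloud(dd);X,Y,Z=c[...,0],c[...,1],c[...,2]
    def rep(nm,q):
        if len(q)>8:
            f=cv2.fitLine(q[:,:2].astype(np.float32),cv2.DIST_HUBER,0,.001,.001).ravel()
            print(n,nm,len(q),q.min(0).round(3),q.max(0).round(3),q.mean(0).round(4),np.degrees(np.arctan2(f[1],f[0])).round(1))
    p=o["tool_pos"]
    near=np.hypot(X-p[0],Y-p[1])<.027
    rep("disc",c[near&(Z<p[2]-.048)&(Z>p[2]-.09)])
    rep("strap",c[near&(Z<p[2]-.003)&(Z>p[2]-.045)])
    rep("arm",c[(X>.505)&(X<.60)&(Y>-.1)&(Y<.03)&(Z>.15)&(Z<.178)])
    rep("tip",c[(X>.49)&(X<.515)&(Y>-.1)&(Y<-.03)&(Z>.15)&(Z<.2)])
E
python3 look.py 2
```

```text
4.45 [ 0.4577322  -0.06423555  0.21947131] [-179.80265746    0.34152595   16.74625067] [ 0.78620392  0.20606105 -3.43386598]
s disc 402 [ 0.434 -0.076  0.138] [ 0.479 -0.04   0.171] [ 0.451  -0.0529  0.1592] 30.3
s strap 45 [ 0.448 -0.056  0.175] [ 0.455 -0.042  0.201] [ 0.4514 -0.0447  0.1882] 23.4
s arm 181 [ 0.512 -0.05   0.164] [ 0.6   -0.023  0.174] [ 0.5593 -0.0364  0.17  ] 15.7
t disc 78 [ 0.437 -0.086  0.141] [ 0.481 -0.05   0.171] [ 0.4434 -0.0693  0.1624] -82.9
t strap 10 [ 0.45  -0.069  0.175] [ 0.463 -0.048  0.201] [ 0.456  -0.0562  0.1827] -62.8
t arm 86 [ 0.532 -0.05   0.166] [ 0.6   -0.025  0.175] [ 0.5672 -0.0378  0.1713] 17.2
```

View pics/sc2.png

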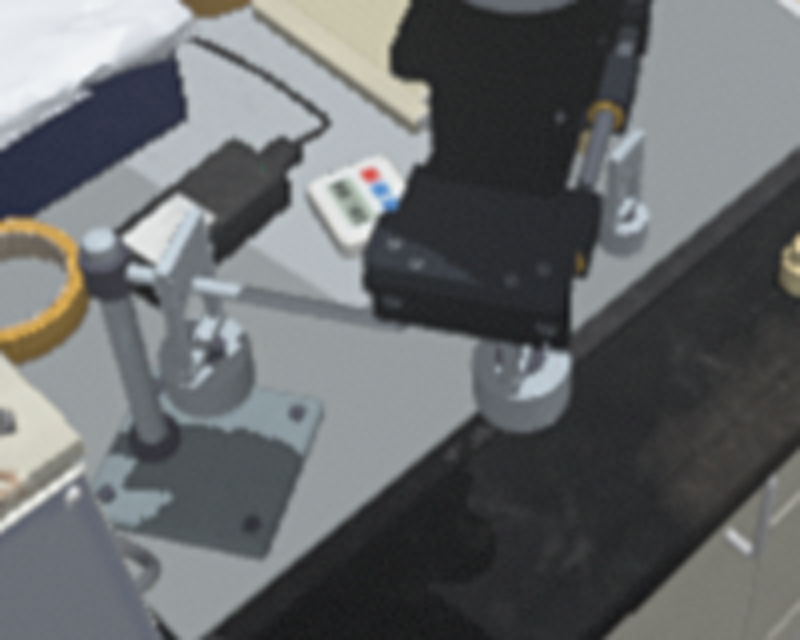

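The weight hangs upright under the gripper, with its disc at about (522,385) in the crop, and is concentric with the TCP. It is 3.5 mm to the left of the arm line. I'll correct that, lower it to window height, and start threading.

servo_tool:
  plan:
    - [[0.03, 0, 0.002, 0.008, 0.003], [0.03, 0, 0.0036, 0.016, 0.003], [0.03, 0, 0.0036, 0.0205, 0.003], [0.03, 0, 0.0036, 0.0205, 0.003], [0.03, 0, 0.0036, 0.0205, 0.003], [0.03, 0.008, 0.0036, 0.0205, 0.003], [0.03, 0.018, 0.0036, 0.0205, 0.003], [0.03, 0.03, 0.0038, 0.0205, 0.003], [0.03, 0.042, 0.0038, 0.0205, 0.003], [0.03, 0.052, 0.004, 0.0205, 0.003], [0.03, 0.06, 0.004, 0.0205, 0.003], [0.03, 0.06, 0.004, 0.0205, 0.003]]

```text
time_s: 5.55
tool_pos: [0.5189, -0.0526, 0.1992]
tool_rot: [-179.9, 0.2, 16.5]
force: [-0.3, 0.7, -2.8]
grip_width: 0.0416
```

```bash
python3 look.py 3
```

```text
5.55 [ 0.51893562 -0.05263204  0.19923926] [-179.8536766     0.21411722   16.52570083] [-0.26876274  0.65141248 -2.79575426]
s disc 395 [ 0.496 -0.074  0.118] [ 0.54  -0.028  0.151] [ 0.5106 -0.0436  0.1391] 35.3
s strap 57 [ 0.501 -0.072  0.154] [ 0.52  -0.031  0.184] [ 0.511  -0.0415  0.1703] 72.6
s arm 65 [ 0.509 -0.072  0.151] [ 0.6   -0.023  0.177] [ 0.5209 -0.0375  0.1631] 7.5
s tip 62 [ 0.501 -0.058  0.151] [ 0.515 -0.031  0.184] [ 0.5102 -0.0393  0.1663] 70.4
t disc 130 [ 0.496 -0.076  0.12 ] [ 0.519 -0.035  0.151] [ 0.5059 -0.0583  0.1422] -78.1
t strap 14 [ 0.504 -0.058  0.154] [ 0.522 -0.035  0.187] [ 0.5097 -0.052   0.1741] 65.5
t arm 14 [ 0.511 -0.062  0.15 ] [ 0.522 -0.035  0.172] [ 0.5146 -0.0491  0.154 ] -74.6
t tip 19 [ 0.504 -0.062  0.151] [ 0.513 -0.035  0.198] [ 0.5094 -0.0486  0.1716] 76.5
```

View pics/sc3.png

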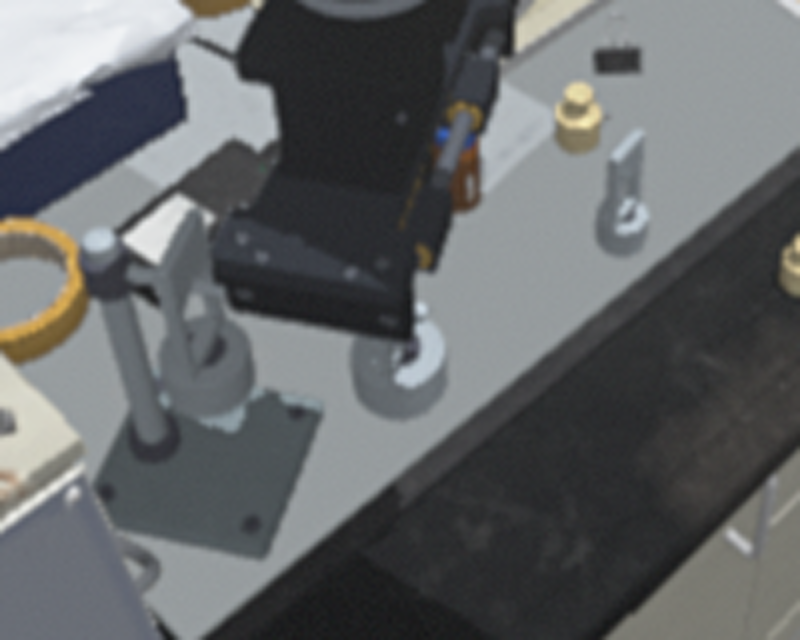

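The tip is now inside the window with no contact force. I'll advance to the free point, correcting 2.3 mm to the side, then lower to just above contact.

servo_tool:
  plan:
    - [[0.03, 0.006, -0.001, 0, 0], [0.03, 0.016, -0.002, 0, 0], [0.03, 0.027, -0.0023, 0, 0], [0.03, 0.035, -0.0023, 0, 0], [0.03, 0.038, -0.0023, 0, 0], [0.03, 0.038, -0.0023, 0, 0], [0.03, 0.038, -0.0023, 0.007, 0], [0.03, 0.038, -0.0023, 0.015, 0], [0.03, 0.038, -0.0023, 0.022, 0], [0.03, 0.038, -0.0023, 0.026, 0], [0.03, 0.038, -0.0023, 0.027, 0], [0.03, 0.038, -0.0023, 0.027, 0]]

```text
time_s: 6.65
tool_pos: [0.5522, -0.0406, 0.1712]
tool_rot: [-179.9, 0.4, 16.5]
force: [0.1, 0.3, -3.1]
grip_width: 0.0419
```

servo_tool:
  plan:
    - [[0.03, 0, 0, 0.001, 0], [0.03, 0, 0, 0.002, 0], [0.03, 0, 0, 0.003, 0], [0.03, 0, 0, 0.003, 0], [0.03, 0, 0, 0.003, 0]]

```text
time_s: 7.07
tool_pos: [0.5525, -0.0407, 0.1699]
tool_rot: [-179.9, 0.3, 16.5]
force: [-3.3, 0.2, 5.2]
grip_width: 0.0416
```

The weight made contact at the expected height: fz went from -3 to +5 N at TCP z = 0.170 (predicted 0.1695). I'll open slowly.

servo_tool:
  plan:
    - [[0.044, 0, 0, 0, 0], [0.046, 0, 0, 0, 0], [0.048, 0, 0, 0, 0], [0.052, 0, 0, 0, 0], [0.056, 0, 0, 0, 0], [0.06, 0, 0, 0, 0], [0.065, 0, 0, 0, 0], [0.07, 0, 0, 0, 0], [0.07, 0, 0, 0, 0], [0.07, 0, 0, 0, 0], [0.07, 0, 0, 0, 0], [0.07, 0, 0, 0, 0]]

```text
time_s: 8.07
tool_pos: [0.5526, -0.0407, 0.17]
tool_rot: [-179.9, 0.3, 16.5]
force: [-0.4, -0.3, -0.0]
grip_width: 0.0699
```

```bash
python3 look.py 4
```

```text
8.0667 [ 0.55257132 -0.04068704  0.16996003] [-179.90853528    0.3330393    16.45445759] [-0.36171854 -0.26712596 -0.01888414]
s disc 374 [ 0.528 -0.063  0.089] [ 0.571 -0.017  0.122] [ 0.5428 -0.0331  0.1099] 63.4
s strap 30 [ 0.53  -0.058  0.125] [ 0.558 -0.018  0.167] [ 0.5474 -0.0318  0.1316] -76.5
s arm 104 [ 0.506 -0.083  0.166] [0.565 0.004 0.178] [ 0.53   -0.0388  0.1721] 65.7
s tip 34 [ 0.501 -0.057  0.167] [ 0.515 -0.048  0.183] [ 0.5077 -0.0515  0.1778] 20.7
t disc 123 [ 0.531 -0.064  0.09 ] [ 0.566 -0.022  0.122] [ 0.544  -0.0492  0.1127] -68.1
t strap 22 [ 0.539 -0.061  0.125] [ 0.559 -0.023  0.166] [ 0.551  -0.0432  0.1348] -73.3
t arm 49 [ 0.505 -0.061  0.165] [ 0.561 -0.004  0.178] [ 0.5296 -0.0455  0.1721] 18.6
t tip 13 [ 0.504 -0.058  0.175] [ 0.514 -0.05   0.185] [ 0.5086 -0.0552  0.181 ] 26.7
```

View pics/sc4.png

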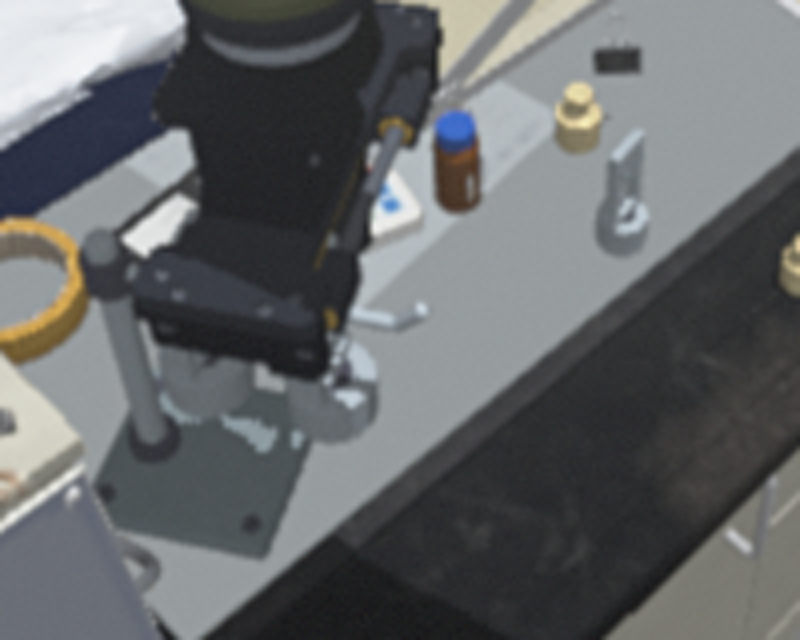

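The weight hangs on its own with the arm emerging from the window: disc at (335,400) and arm tip at (420,312) in the crop. I'll retreat straight up, then pull back.

servo_tool:
  plan:
    - [[0.07, 0, 0, -0.008, 0], [0.07, 0, 0, -0.02, 0], [0.07, 0, 0, -0.04, 0], [0.07, 0, 0, -0.065, 0], [0.07, 0, 0, -0.09, 0], [0.07, 0, 0, -0.11, 0], [0.07, 0, 0.03, -0.12, 0], [0.07, 0, 0.065, -0.12, 0], [0.07, 0, 0.1, -0.12, 0], [0.07, 0, 0.13, -0.12, 0], [0.07, 0, 0.15, -0.12, 0], [0.07, 0, 0.15, -0.12, 0]]

```text
time_s: 9.17
tool_pos: [0.5957, -0.1913, 0.2901]
tool_rot: [179.9, 0.4, 16.0]
force: [-0.9, -1.5, -0.2]
grip_width: 0.07
```

Run:
```python
from h import *
d=snap("scene");save(d,"sc5.png",(170,330,180,380),4)
t=snap("top")
for n,dd in(("s",d),("t",t)):
    c=cloud(dd);X,Y,Z=c[...,0],c[...,1],c[...,2]
    for nm,a in(("spare tab",(.535,.575)),("hung tab",(.595,.64))):
        q=c[(X>a[0])&(X<a[1])&(Y>-.08)&(Y<.02)&(Z>.18)&(Z<.22)];print(n,nm,len(q),q.min(0).round(3),q.max(0).round(3),q.mean(0).round(4))
    q=c[(X>.47)&(X<.54)&(Y>-.31)&(Y<-.24)&(Z>.03)&(Z<.11)];print(n,"small",q.min(0).round(3),q.max(0).round(3))
print(readout.get_obs()["time_s"],readout.get_obs()["tool_pos"])
```

```text
s spare tab 162 [ 0.543 -0.06   0.18 ] [ 0.56  -0.019  0.202] [ 0.5496 -0.037   0.1942]
s hung tab 174 [ 0.606 -0.042  0.18 ] [ 0.622 -0.001  0.201] [ 0.6128 -0.0189  0.1935]
s small [ 0.493 -0.291  0.03 ] [ 0.522 -0.259  0.094]Traceback (most recent call last):
  File "<stdin>", line 7, in <module>
    return umr_minimum(a, axis, None, out, keepdims, initial, where)
ValueError: zero-size array to reduction operation minimum which has no identity
```

View pics/sc5.png

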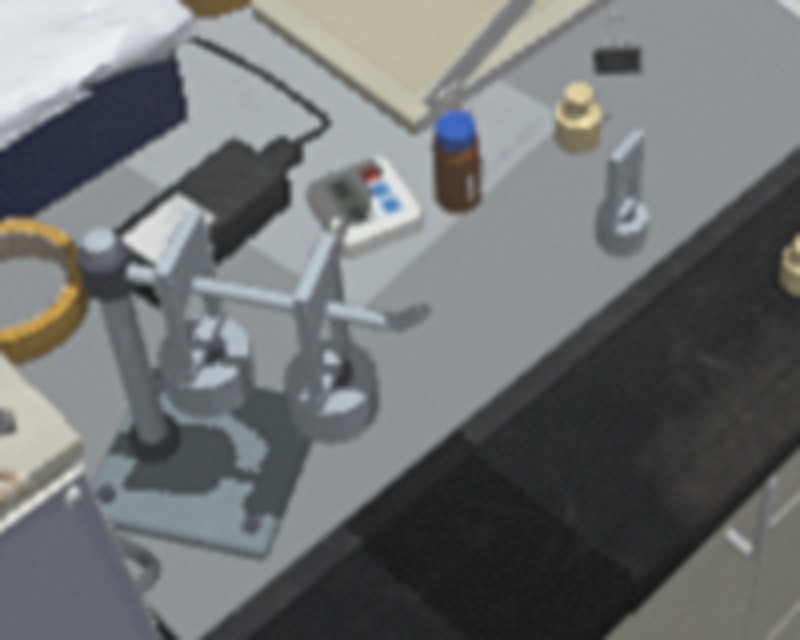

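Both weights hang on the arm: the first at (205,350) and the second at (330,385), with the arm through its window. The small weight is unchanged and the robot is clear, so I'll hand it in.

```bash
python3 -c "
from cell import env,readout
print(readout.get_obs()['time_s'],env.sign_off())"
```

```text
the job is handed in; nothing more can be done
9.2667 None
```

The spare large steel weight now hangs by its window on the free outer part of the stand's arm, and the job is handed in at about 9.3 s. I gripped it by its tab, threaded it over the upturned tip, lowered it until it touched, released it and withdrew.

**Last checks (scene camera):**
- **Spare weight:** its tab top is at 0.202 m, level with the first weight's at 0.201 m, and the arm passes through the window. It hangs about 66 mm further out than the first.
- **First weight:** still hanging; in the picture it looks to be where it was. I did not compare its position number for number.
- **Small weight:** not moved; its measured extents match the first measurement to within 1 mm.
- **Robot:** clear of everything, and the wrist force readings I saw stayed under about 7 N.

**Check that failed:** the same check from the top camera stopped with an error because no points came back for one of the two tabs (the gripper was probably in the way). I did not repeat it, so the final positions rest on the scene camera alone.

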